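Work the sleeve of the larger quick coupler

TASK

Two quick couplers are mounted on stands on the bench, a larger and a smaller one. Check that the larger one's locking sleeve is not stuck: pull it fully back toward its stand against the spring, keep it there for a moment, then let go of it while it is still back, so that it springs forward to its home position by itself. Leave the smaller coupler's sleeve where it is.

Things in the scene. Friction and masses are not known exactly. Their poses are not given: they have to be found in the camera images.
- large_sleeve: Sleeve of the larger coupler, the one to work: a level steel spool 52 mm long, fluted waist 36 mm long, 37 mm in diameter, between two rims of 44 mm diameter, 8 mm wide each. Origin: its centre, on its axis, 80 mm above the table. x: along the sleeve, level, toward the stand behind it (the way to pull); y: level, across; z: up. Pinch the waist from above, fingers closing along y.
- large_slide (a joint): Travel of the large sleeve, m, along its x: 0 = home (forward), 0.024 = fully back at its stop. The spring pushes forward with 4 N at home, 10 N fully back, plus 60 N per m/s of pull. Let go, it is home in about 0.25 s. From 50 mm behind its home centre: a nut 42 mm wide; from 64 mm: the stand's block, 70 mm wide, 104 mm high.
- small_sleeve: Sleeve of the smaller coupler, not to be worked: the same steel spool shape on a like stand, but 36 mm long, 27 mm over the rims, 22 mm at the waist. Origin: its centre, on its axis, 80 mm above the table; x points toward its stand, z up. Either coupler may be the left one.
- small_slide (a joint): Travel of the small sleeve, m: 0 = home (forward), 0.016 = fully back.

How it is judged:
By the outcome, as a careful person would: the job done as asked, in the order asked, and still so for the second after the job is handed in, with the robot touching nothing.
It also fails if it takes over 29 s, if anything falls off the work surface, if the arm or the gripper's body presses on something with over 40 N, if the wrist force passes 120 N, or if a joint passes its speed limit or range.

ROBOT

A 6-joint arm with a two-finger parallel gripper is mounted at the origin on a cart in front of the work surface, level with it; the furniture and walls round the work are solid. World frame = base frame: x ahead of the robot, y to its left, z up, the work surface at z = 0. Lengths are in m, angles in rad, forces in N, time in s.
With the tool pointing down it reaches from about 0.35 to 0.975 m from the base axis. Payload 17.4 kg.
Tool frame: the origin (TCP) lies midway between the tips of the shut fingers; the grasp point (between the pads) lies behind it (ctrl.pinch_z is the z of the grasp point in the tool frame, in m); z points along the fingers, y is the line along which they close (so a half turn about z gives the same grasp; the last joint's range is limited). The gripper opens to 85 mm and grips with 20 to 120 N. Pads are 22 mm wide; open, the fingers measure 114 mm over their backs; the gripper's body (76 mm by 85 mm) begins 54 mm behind the grasp point. The pads swing forward as they close: fully open they stand 13 mm farther back than shut.
Start: joints at [1.295, 0.116, 1.442, -0, 1.584, -0.038], TCP at [0.159, 0.656, 0.231] pointing down, gripper open.
Joint ranges: [-2.83, 2.83], [-0.83, 2.19], [0.07, 2.5], [-1.14, 4.28], [0.01, 3], [-2.97, 2.97]. Speed limits (rad/s): [1.89, 1.89, 2.22, 3.14, 3.14, 3.14].

INTERFACE

Orientations are given as [roll, pitch, yaw] about the fixed x, y, z axes, in that order (R = Rz(yaw) Ry(pitch) Rx(roll)).
In Python, from bench import ctrl gives the robot as it stands. Calls block until the motion is done:
- ctrl.move_to(position, orientation): joint-space move of the TCP to a pose.
- ctrl.movel(position, ori=None, rate=0.15): straight line of the TCP; ori=None keeps the orientation; rate is the mean speed in m/s.
- ctrl.goto_joints(angles): joint-space move.
- ctrl.open_gripper() and ctrl.close_gripper(force=None): open the fingers fully, or close them until they stop; force is the grip in N (None keeps the last).
- ctrl.pause(seconds).
- ctrl.ik(position, orientation): joint angles nearest the present ones, or None.
- ctrl.grab_frame(name): name is "side" or "top"; returns a dict with "pixels" (400x640x3 uint8, red, green, blue), "fx", "fy", "cx", "cy" (pixels), "D" ([k1, k2, p1, p2, k3] as OpenCV has them; the pictures are not rectified), "view" (4x4, takes a point from world to camera coordinates). Camera axes: x right, y down, z forward; pixel columns grow to the right and rows downward; lengths in m; the calibration is good to about 2 mm. A picture is of the moment at which its call begins. There is no depth.
A pose or a line that the arm cannot do raises ctrl.IKError and nothing moves.
- ctrl.job_done(): hands the job in; it is judged then, once.
Readings, each from a call of its own:
- ctrl.current_time(): time.
- ctrl.current_qpos(): joint angles.
- ctrl.current_qd(): joint speeds.
- ctrl.current_effort(): joint torques, N m.
- ctrl.current_ee_pos(): TCP position.
- ctrl.current_orientation(): TCP orientation.
- ctrl.current_ft_force(): force on the tool from outside, world axes, zero at the start.
- ctrl.current_torque(): the same for the moment, N m.
- ctrl.current_finger_gap(): opening from 0.0 (shut) to 1.0 (fully open).
- ctrl.current_grip_force(): force on a finger pad.
Only numpy, scipy, OpenCV 4.12 (cv2) and the standard library are available. Lean on these libraries where they do the work, as an engineer would, in place of code of your own. Each camera call takes 0.05 s, during which the arm holds its last target. There are 200 camera calls.

## Working session

There is one attempt and no reset: what is moved stays moved. The work goes in short steps, each a Python script; the robot and the scene stay as the last script left them, time stands still between calls to the robot, and variables do not carry over. Pictures are saved under pics/ and viewed, at most 10 in all, crops included, and the job is handed in when it is done.

```bash
mkdir -p pics; python3 - <<'E'
from bench import ctrl
import cv2,numpy as np,pickle
d={}
for n in("side","top"):
    f=ctrl.grab_frame(n);d[n]=f;cv2.imwrite(f"pics/{n}0.png",f["pixels"][:,:,::-1])
    V=np.array(f["view"]);print(n,(-V[:3,:3].T@V[:3,3]).round(3),f["fx"],f["cx"],f["cy"],f["D"],V[:3,:3].round(2).tolist())
pickle.dump(d,open("f0.pkl","wb"));print(ctrl.current_time(),ctrl.pinch_z,ctrl.current_orientation())
E
```

```text
side [ 0.448 -0.833  0.654] 484.6181853402158 321.94900262272125 190.18733460144944 [-0.07085325  0.          0.          0.          0.        ] [[0.99, -0.1, 0.01], [-0.05, -0.56, -0.83], [0.09, 0.82, -0.56]]
top [ 0.431 -0.009  0.944] 380.40754786229866 311.0472026456971 199.27841507400697 [-0.03219381  0.          0.          0.          0.        ] [[-0.02, -1.0, 0.02], [-0.99, 0.02, -0.15], [0.15, -0.02, -0.99]]
0.1 -0.0187 [-3.14052408e+00 -2.53767901e-05  2.90380596e+00]
```

View pics/top0.png

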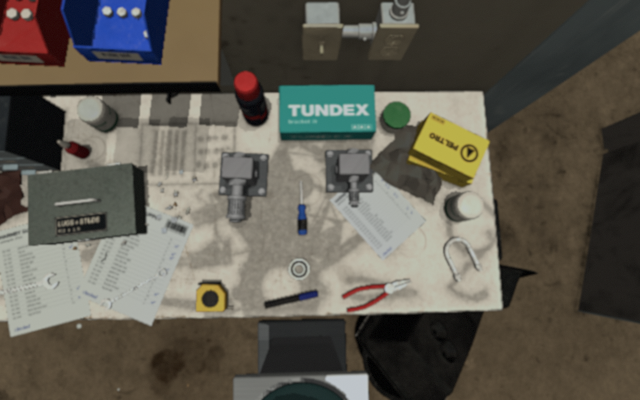

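View pics/side0.png

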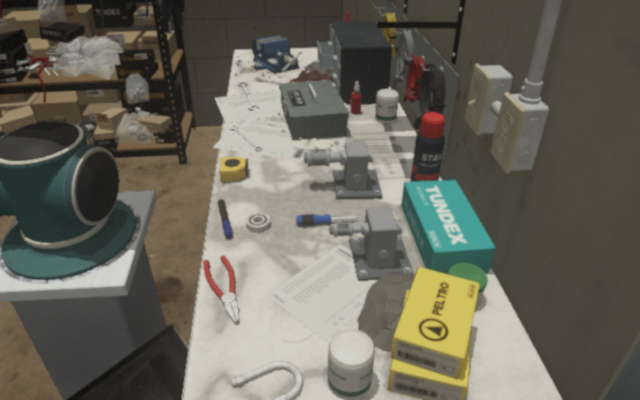

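Top view: the large coupler is at about (238,195) with its sleeve pointing to the robot, and the small one is at about (352,180). I'll enlarge the large coupler in both views.

```bash
python3 - <<'E'
import cv2,pickle,numpy as np
d=pickle.load(open("f0.pkl","rb"))
a=cv2.resize(d["top"]["pixels"][145:225,205:285,::-1],None,fx=5,fy=5,interpolation=cv2.INTER_CUBIC)
b=cv2.resize(d["side"]["pixels"][130:210,300:380,::-1],None,fx=5,fy=5,interpolation=cv2.INTER_CUBIC)
cv2.imwrite("pics/c1.png",np.hstack([a,b]))
E
```

```text
(no output)
```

View pics/c1.png

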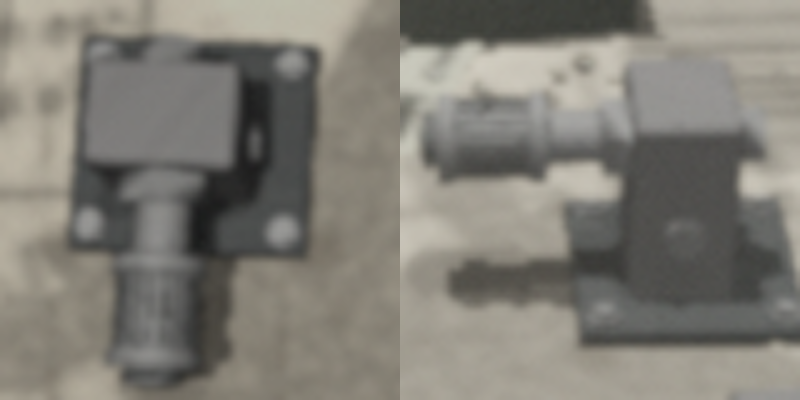

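The crop shows the large sleeve with rim centres at about (160,262) rear and (151,358) front in the crop. The block's top face is at (88..238, 62..165). Casting rays onto the known heights.

```bash
cat > h.py <<'E'
import cv2,numpy as np
def ray(f,uv):
    K=np.array([[f["fx"],0,f["cx"]],[0,f["fy"],f["cy"]],[0,0,1]])
    n=cv2.undistortPoints(np.array([[uv]],float),K,np.array(f["D"],float))[0,0]
    V=np.array(f["view"]);R=V[:3,:3]
    return -R.T@V[:3,3],R.T@np.r_[n,1]
def plane(f,uv,z):
    c,d=ray(f,uv);return c+d*(z-c[2])/d[2]
def crop(x,y,u0,v0,s=5): return ((x+.5)/s-.5+u0,(y+.5)/s-.5+v0)
E
python3 - <<'E'
import pickle;from h import *
d=pickle.load(open("f0.pkl","rb"))
t,s=d["top"],d["side"]
P={k:plane(t,crop(x,y,205,145),z) for k,x,y,z in[("rearL",118,262,.08),("rearR",202,262,.08),("frontL",107,356,.08),("frontR",196,356,.08),("front_end",151,368,.09),("rear_end",160,254,.095),("blkFL",85,165,.104),("blkFR",237,167,.104),("blkBL",92,60,.104),("blkBR",239,66,.104)]}
for k,v in P.items(): print(k,v.round(4))
a=(P["rearL"]+P["rearR"])/2-(P["frontL"]+P["frontR"])/2
print("yaw axis",np.arctan2(a[1],a[0]))
for p,q in(("blkFL","blkFR"),("blkBL","blkBR")):
    e=P[p]-P[q];print("yaw blk",np.arctan2(-e[0],e[1]),np.linalg.norm(e))
# side: sleeve waist centre crop ~ (493-400,136), plane y via sleeve axis
yw=[plane(s,crop(x-400,y,300,130),z) for x,y,z in[(430,135,.08),(545,137,.08),(630,138,.104),(737,135,.104)]]
print(np.round(yw,4))
E
```

```text
rearL [0.5682 0.1595 0.08  ]
rearR [0.5675 0.121  0.08  ]
frontL [0.525 0.164 0.08 ]
frontR [0.5242 0.1235 0.08  ]
front_end [0.5181 0.1422 0.09  ]
rear_end [0.5691 0.1377 0.095 ]
blkFL [0.6087 0.1701 0.104 ]
blkFR [0.6067 0.1019 0.104 ]
blkBL [0.6573 0.1677 0.104 ]
blkBR [0.6534 0.1012 0.104 ]
yaw axis -0.08084591313147564
yaw blk -0.030117308581320622 0.06823397347919116
yaw blk -0.058162365529233796 0.06665282445086555
[[0.5152 0.1486 0.08  ]
 [0.5687 0.1423 0.08  ]
 [0.6016 0.0974 0.104 ]
 [0.6502 0.0961 0.104 ]]
```

```bash
python3 - <<'E'
from bench import ctrl
import numpy as np,cv2
yaw=-0.07;q0=ctrl.current_qpos()
best=None
for y in(yaw,yaw+np.pi):
    q=ctrl.ik([.5435,.141,.22],[np.pi,0,y]);print(y,None if q is None else np.round(q,2))
    if q is not None and(best is None or abs(q-q0).max()<best[0]):best=(abs(q-q0).max(),y)
y=best[1];o=[np.pi,0,y]
ctrl.move_to([.5435,.141,.22],o);ctrl.movel([.5435,.141,.057],rate=.12)
print(ctrl.current_time(),y,ctrl.current_ee_pos(),ctrl.current_ft_force())
a=ctrl.grab_frame("side")["pixels"][110:220,270:400,::-1];b=ctrl.grab_frame("top")["pixels"][125:235,180:310,::-1]
cv2.imwrite("pics/g1.png",cv2.resize(np.hstack([a,b]),None,fx=3,fy=3,interpolation=cv2.INTER_CUBIC))
E
```

```text
-0.07 [ 0.21 -0.13  1.7  -0.    1.57  1.85]
3.0715926535897933 [ 0.21 -0.13  1.7   0.    1.57 -1.29]
3.9 3.0715926535897933 [0.54385744 0.14107187 0.05776284] [ 0.24455182 -0.13745449  0.07837387]
```

View pics/g1.png

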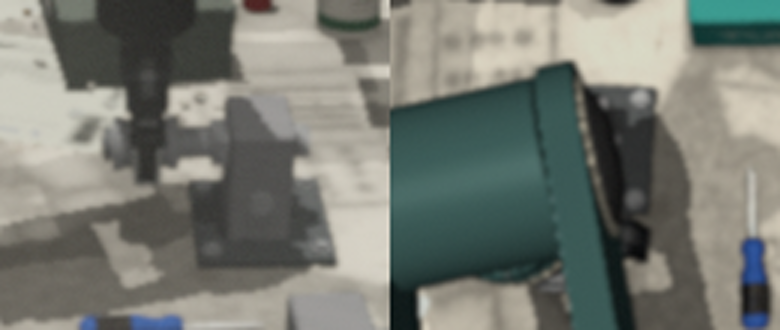

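The side view shows the near finger at about (147,150), between the sleeve's rims, with no contact force. Now I'll grip and pull while watching the force.

```bash
python3 - <<'E'
from bench import ctrl
import numpy as np,cv2
u=np.array([np.cos(.07),-np.sin(.07),0])
ctrl.close_gripper(60);ctrl.pause(.2)
p0=np.array(ctrl.current_ee_pos());tgt=np.array([.5435,.141,.057])
def rep(s):
    f=np.array(ctrl.current_ft_force());p=np.array(ctrl.current_ee_pos())
    print(s,round(ctrl.current_time(),2),"adv",round((p-p0)@u*1e3,2),"f",f.round(1),"grip",round(ctrl.current_grip_force(),1),round(ctrl.current_finger_gap(),3));return -f@u
rep(0)
for s in(.006,.012,.018,.021,.023,.024,.025,.026,.027,.028,.030,.032,.034):
    ctrl.movel(tgt+u*s,rate=.03);ctrl.pause(.1)
    F=rep(s)
    if F>28: break
a=ctrl.grab_frame("side")["pixels"][110:220,270:400,::-1]
cv2.imwrite("pics/g2.png",cv2.resize(a,None,fx=5,fy=5,interpolation=cv2.INTER_CUBIC))
E
```

```text
0 4.72 adv 0.0 f [-2.6 -1.1  5.4] grip 59.6 0.416
0.006 5.17 adv 5.81 f [-5.4 -0.3  6.8] grip 59.9 0.416
0.012 5.62 adv 11.65 f [-6.6 -0.4  7.5] grip 60.0 0.422
0.018 6.07 adv 17.54 f [-8.  -0.   8.5] grip 60.1 0.419
0.021 6.42 adv 20.46 f [-9.5  1.4  8.7] grip 60.1 0.415
0.023 6.77 adv 22.42 f [-9.6  1.9  8.4] grip 60.2 0.416
0.024 7.12 adv 23.35 f [-10.1   1.4   9.1] grip 60.2 0.418
0.025 7.47 adv 24.02 f [-13.2   2.1  11.2] grip 60.6 0.417
0.026 7.82 adv 24.07 f [-24.4   1.2  17.2] grip 61.1 0.417
0.027 8.17 adv 24.12 f [-34.6   1.4  22. ] grip 61.7 0.415
```

View pics/g2.png

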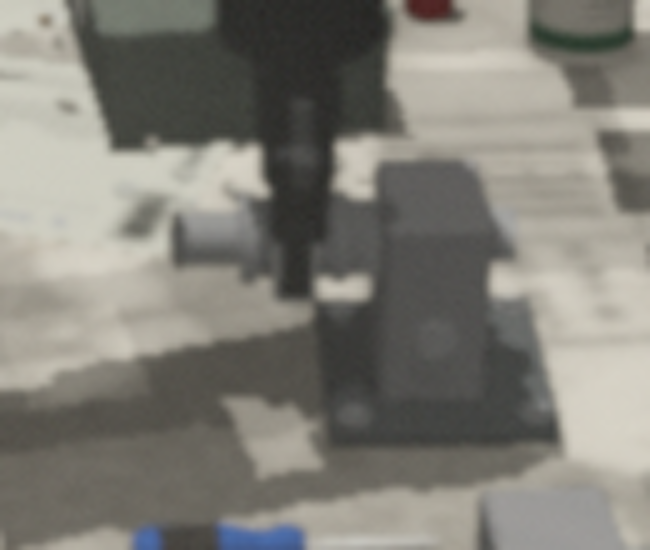

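The sleeve is at its stop: 24 mm of travel, the force rises sharply, and the front nose is exposed at (210,238). I'll ease the load, hold, open, look, then lift clear.

```bash
python3 - <<'E'
from bench import ctrl
import numpy as np,cv2
u=np.array([np.cos(.07),-np.sin(.07),0]);tgt=np.array([.5435,.141,.057])
ctrl.movel(tgt+u*.0258,rate=.02);ctrl.pause(1.0)
print(ctrl.current_time(),ctrl.current_ee_pos(),ctrl.current_ft_force())
ctrl.open_gripper();ctrl.pause(.6)
print(ctrl.current_time(),ctrl.current_finger_gap(),ctrl.current_ft_force())
a=ctrl.grab_frame("side")["pixels"][110:220,270:400,::-1]
ctrl.movel(tgt+u*.0258+[0,0,.16],rate=.12);print(ctrl.current_time(),ctrl.current_ft_force())
b=ctrl.grab_frame("side")["pixels"][110:220,270:400,::-1]
cv2.imwrite("pics/g3.png",cv2.resize(np.hstack([a,b]),None,fx=3,fy=3,interpolation=cv2.INTER_CUBIC))
E
```

```text
9.4667 [0.56756233 0.13957051 0.05727175] [-21.80810796   1.07834022  16.21823132]
10.6083 0.9971075880988944 [ 1.19764896 -0.23553806 -0.21272279]
12.1417 [-0.23581058  0.44952574 -0.31528005]
```

View pics/g3.png

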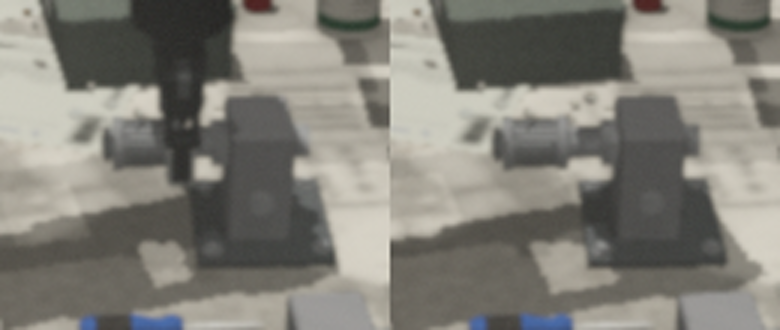

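With the fingers open and the arm still at the back position, the left half shows the sleeve already forward. In the right half it spans x of about 493 to 575, the same as before the pull (about 495 to 570), and the arm is clear. Handing in.

```bash
python3 -c "
from bench import ctrl
print(ctrl.job_done())"
```

```text
the job is handed in; nothing more can be done
None
```

I pulled the large sleeve back 24 mm to its stop, held it there for over a second and let go; it sprang home by itself, the robot never approached the small coupler, and I handed the job in at about 12 s with the arm clear.

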